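# Show where the large hole saw goes

### The job

Show the new shop helper where the large hole saw belongs: point down at the larger of the two hole saws standing on the bench, holding the tool point about 5 cm above the middle of its top for two seconds, then point in the same way at the pocket in the open case that is made for it, and finish still pointing there. Only point: touch, lift or move nothing at any time, and travel high between the two so that you do not dip down over any other tool, pocket or the drink can.

Things in the scene. Friction and masses are not known exactly. Their poses are not given: they have to be found in the camera images.
- large_saw: The larger hole saw: a plain steel closed-topped cylinder, 64 mm diameter, 48 mm tall, standing loose on the bench teeth down. Origin at the centre of its underside, z up.
- large_saw_top (a point): Centre of the large hole saw's flat top face, 48 mm above the bench. Point here first: the tool point (TCP) 25 to 90 mm above this point and within 25 mm of it sideways.
- small_saw: The smaller hole saw, also plain steel: 38 mm diameter, 40 mm tall, standing loose on the bench. Not the one meant; leave alone. Origin at the centre of its underside.
- small_saw_top (a point): Centre of the small hole saw's top, 40 mm above the bench.
- sanding_block: Wooden sanding block with a cork sole, 90 x 60 mm and 35 mm tall, loose on the bench; leave alone. Origin at the centre of its underside, x along its length.
- sanding_block_top (a point): Centre of the sanding block's top, 35 mm above the bench.
- drink_can: Closed aluminium drink can, 66 mm diameter, 120 mm tall, standing loose on the bench; leave alone. Origin at the centre of its underside.
- drink_can_top (a point): Centre of the can's top, 120 mm above the bench.
- case: Black plastic tool case, fixed, open; origin at the centre of its base's underside. Base 190 (x) x 336 (y) x 55 mm high; its lid lies flat at +x, 180 x 336 x 28 mm high. Three square grey foam inserts with pockets lie in a row along y, in any order, in the half nearer the robot; a rack of spade bits in the other half. Nothing nearby but the can is over 90 mm tall.
- large_pocket_mouth (a point): Centre of the mouth of the large round pocket, made for the large hole saw: 70 mm diameter, 32 mm deep, empty, its foam top 50 mm above the bench. Point here second and finish here: TCP 25 to 90 mm above this point, within 25 mm of it sideways. Pocket centres are 108 mm apart in a row.
- small_pocket_mouth (a point): Centre of the mouth of the small round pocket, 44 mm diameter, 32 mm deep, empty, 50 mm above the bench. Not the one meant.
- block_pocket_mouth (a point): Centre of the mouth of the rectangular pocket for the sanding block, 96 x 66 mm, 32 mm deep, empty, 50 mm above the bench. Not the one meant.
There are look-alikes about, which are no part of the job. Leave any purple look-alike of the large_saw alone.

How it is judged:
By the outcome, as a careful person would: the job done as asked, in the order asked, and still so for the second after the job is handed in, with the robot touching nothing.
It also fails if it takes over 40 s, if anything falls off the work surface, if the arm or the gripper's body presses on something with over 40 N, if the wrist force passes 120 N, or if a joint passes its speed limit or range.

### The arm

A 7-joint arm with a two-finger parallel gripper is mounted at the origin on the work surface. World frame = base frame: x ahead of the robot, y to its left, z up, the work surface at z = 0. Lengths are in m, angles in degrees, forces in N, time in s.
With the tool pointing down it reaches from about 0.425 to 0.875 m from the base axis. Payload 4.7 kg.
Tool frame: the origin (TCP) lies between the finger pads, 19 mm behind the fingertips; this is the grasp point; z points along the fingers, y is the line along which they close (so a half turn about z gives the same grasp; the last joint's range is limited). The gripper opens to 87 mm and grips with 3 to 60 N. Pads are 19 mm wide; open, the fingers measure 117 mm over their backs; the gripper's body (75 mm by 190 mm) begins 51 mm behind the grasp point.
Start: joints at [-76.312, 18.392, -4.016, 83.108, 1.295, 78.541, -3.26], TCP at [0.145, 0.634, 0.241] pointing down, gripper open.
Joint ranges: [-163.93, 163.93], [-17.29, 119.83], [-79.2, 71.16], [3.27, 140.29], [-89.18, 269.18], [5.43, 117.66], [-154.24, 154.24]. Speed limits (degrees/s): [147.25, 147.25, 180, 180, 180, 180, 180].

### API

Orientations are given as [roll, pitch, yaw] about the fixed x, y, z axes, in that order (R = Rz(yaw) Ry(pitch) Rx(roll)).
In Python, from cell import get_obs, cams, ticket, finder gives the robot as it stands.
- The arm moves only by the shell command python3 -m creep 'ROWS' [FORCE]. ROWS is text: rows parted by semicolons, each of 5 numbers parted by spaces: the shift along the world's x, y, z in m, then the turn about the world's z in degrees, then the finger opening in m, from 0 to 0.087. A call has 1 to 8 rows; each row shifts and turns the commanded pose from where the row before left it; what a row does not reach is not made up. A row lasts 1/8 s, in which the tool goes at most 62.5 mm and 10.7 degrees, less where a joint would pass 70% of its speed; a pose out of reach is approached as far as the arm can. A call with a gripper value outside its range is refused whole. The fingers move at their own pace and stop on an object; FORCE is the grip in N (left out, the last holds). Time passes only in rows, so rows that do not move let the fingers close. It gives the time, the measured TCP pose, the force, the opening and the grip force at its end, in the units of the state.
- get_obs(): the state, without advancing time (a new reading comes with each control period).
- cams.read_camera(name): name is "side" or "top"; returns the picture (480x640x3 uint8, red, green, blue); there is no depth.
- cams.calibration(name): a dict with "fx", "fy", "cx", "cy" (pixels), "extrinsics" (4x4, takes a point from world to camera coordinates). Camera axes: x right, y down, z forward; pixel columns grow to the right and rows downward; lengths in m; the calibration is good to about 2 mm. A picture is of the moment at which its call begins. calibration takes no time and is no camera call.
- ticket.sign_off(): hands the job in; it is judged then, once.
Trained networks look in the newest picture that a camera, given by its name, has taken for a name from the list of things; names that differ only in an ending like _2 or _b are one class to them, and where a whole thing is asked for, a point or a joint stands for the part that bears it (a point fixed in the world has none). Each returns a list of dicts, best first, with "p" (0 to 1); they miss things now and then, are a little off and sometimes report something else, mostly with a low value. They report only what shows in the picture. A call takes as long as a camera call. They do not tell look-alikes from the thing itself.
- finder.masks_of(name, camera): "mask" (480x640 bool, what is visible of it) and "xy" ([column, row] in pixels, amid what is visible of it).
- finder.tip_of(name, camera): "xy" ([column, row] in pixels: a listed point, or the origin of a listed thing).
The state is a dict: "time_s": time; "qpos": joint angles; "joint_velocities": joint speeds; "effort": joint torques, N m; "tool_pos": TCP position; "tool_rot": TCP orientation; "force": force on the tool from outside, world axes, zero at the start; "wrist_torque": the same for the moment, N m; "grip_width": finger opening in m; "grasp_force": force on a finger pad.
Only numpy, scipy, OpenCV 4.12 (cv2) and the standard library are available. Lean on these libraries where they do the work, as an engineer would, in place of code of your own. Each camera call takes 0.05 s, during which the arm holds its last target. There are 200 camera calls.

## Working session

There is one attempt and no reset: what is moved stays moved. The work goes in short steps, Python scripts to look and compute and a shell command to move; the robot and the scene stay as the last step left them, time stands still between calls to the robot, and variables do not carry over. Pictures are saved under pics/ and viewed, at most 10 in all, crops included, and the job is handed in when it is done.

```bash
mkdir -p pics
cat > h.py <<'E'
import numpy as np,cv2
from cell import get_obs,cams,ticket,finder
def world(uv,cam,z):
    c=cams.calibration(cam);E=np.array(c["extrinsics"]);R,t=E[:3,:3],E[:3,3]
    d=R.T@np.array([(uv[0]-c["cx"])/c["fx"],(uv[1]-c["cy"])/c["fy"],1]);o=-R.T@t
    return (o+d*(z-o[2])/d[2]).round(4)
Z=dict(large_saw_top=.048,small_saw_top=.04,drink_can_top=.12,sanding_block_top=.035,large_pocket_mouth=.05,small_pocket_mouth=.05,block_pocket_mouth=.05)
E
python3 - <<'E'
from h import *
ims={}
for c in("top","side"):
    ims[c]=cams.read_camera(c)
    cv2.imwrite(f"pics/{c}1.png",ims[c][:,:,::-1])
    for n,z in Z.items():
        for r in finder.tip_of(n,c)[:4]: print(c,n,round(r["p"],2),np.round(r["xy"]),world(r["xy"],c,z))
print(get_obs()["time_s"])
E
```

```text
top large_saw_top 0.72 [475. 262.] [ 0.4854 -0.4537  0.048 ]
top large_saw_top 0.66 [429. 279.] [ 0.4458 -0.3354  0.048 ]
top small_saw_top 0.64 [435. 226.] [ 0.5827 -0.3632  0.04  ]
top small_saw_top 0.42 [380. 270.] [ 0.4725 -0.2154  0.04  ]
top drink_can_top 0.66 [384. 213.] [ 0.5984 -0.2219  0.12  ]
top sanding_block_top 0.95 [383. 270.] [ 0.4739 -0.2237  0.035 ]
top large_pocket_mouth 0.81 [268. 264.] [0.4914 0.0651 0.05  ]
top large_pocket_mouth 0.69 [435. 223.] [ 0.5881 -0.3607  0.05  ]
top small_pocket_mouth 0.79 [183. 248.] [0.537  0.2811 0.05  ]
top block_pocket_mouth 0.86 [225. 253.] [0.5217 0.1736 0.05  ]
side large_saw_top 0.95 [312. 420.] [ 0.4852 -0.4512  0.048 ]
side large_saw_top 0.9 [281. 367.] [ 0.438  -0.3488  0.048 ]
side small_saw_top 0.75 [378. 376.] [ 0.5972 -0.3675  0.04  ]
side drink_can_top 0.74 [362. 285.] [ 0.5858 -0.2286  0.12  ]
side sanding_block_top 0.8 [298. 323.] [ 0.4677 -0.2313  0.035 ]
side large_pocket_mouth 0.75 [307. 235.] [0.4957 0.0662 0.05  ]
side large_pocket_mouth 0.3 [281. 367.] [ 0.4384 -0.3506  0.05  ]
side small_pocket_mouth 0.75 [318. 199.] [0.5327 0.2629 0.05  ]
side block_pocket_mouth 0.56 [314. 213.] [0.5165 0.1784 0.05  ]
0.8
```

View pics/top1.png

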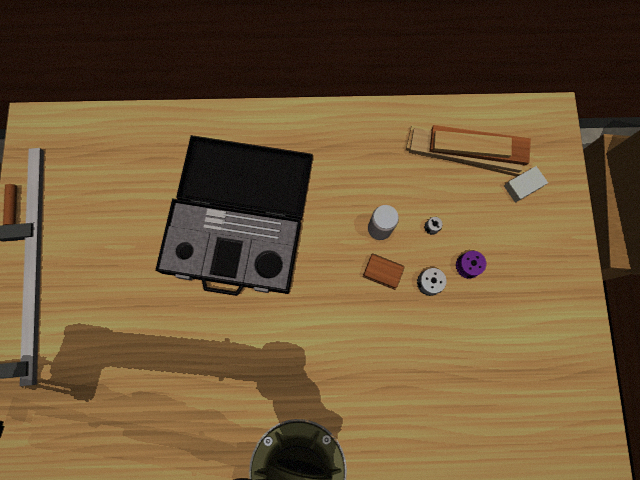

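View pics/side1.png

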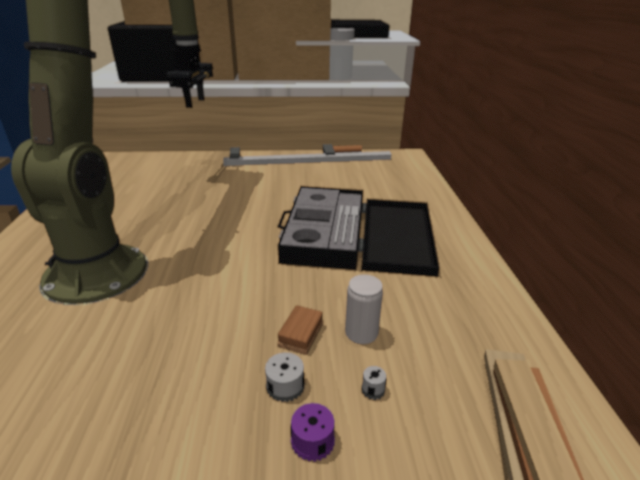

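Top view: there are two large saws, a purple one at about (472,264) and a plain steel one at about (432,281). The small saw is at (434,226). The steel one at (432,281) fits, since the description says plain steel and purple is the look-alike to avoid. The large pocket is the round one at (268,264), and the small pocket is at (184,250). I'll confirm in a crop.

Run:
```python
from h import *
t=cv2.imread("pics/top1.png");s=cv2.imread("pics/side1.png")
def proj(p,cam):
    c=cams.calibration(cam);E=np.array(c["extrinsics"]);q=E[:3,:3]@p+E[:3,3];return np.array([c["fx"]*q[0]/q[2]+c["cx"],c["fy"]*q[1]/q[2]+c["cy"]])
a=np.linspace(0,2*np.pi,60)
def draw(im,cam,ctr,r,k,off):
    pts=np.array([(proj(np.array(ctr)+r*np.array([np.cos(x),np.sin(x),0]),cam)-off)*k for x in a])
    cv2.polylines(im,[np.int32(pts)],True,(0,255,0),1)
tiles=[]
for im,cam,w1,w2 in((t,"top",(395,240),(230,225)),(s,"side",(250,330),(270,190))):
    for w in(w1,w2):
        c=cv2.resize(im[w[1]:w[1]+75,w[0]:w[0]+100],None,fx=4,fy=4,interpolation=cv2.INTER_CUBIC)
        for ctr,r in(((.442,-.342,.048),.032),((.4935,.0657,.05),.035)): draw(c,cam,ctr,r,4,np.array(w))
        tiles.append(c)
cv2.imwrite("pics/crop1.png",np.vstack([np.hstack(tiles[:2]),np.hstack(tiles[2:])]))
```

```text
(no output)
```

View pics/crop1.png

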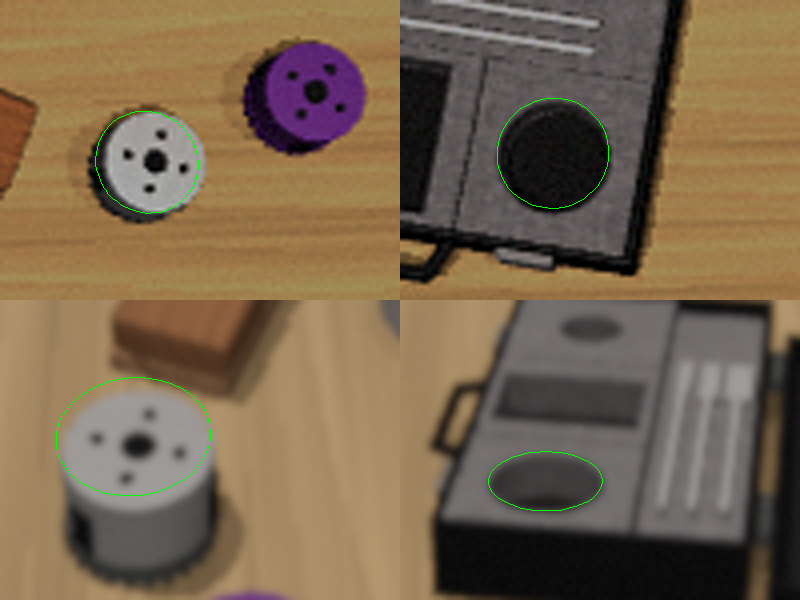

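The crop shows the plain steel saw's top centred at top (434,280) / side (284.5,366), which puts it at about (0.442, -0.347). The purple saw is the look-alike. The large pocket outline fits well at (0.493, 0.066). I'm moving on a high arc with the fingers closed.

```bash
python3 -c "
from h import *
print(world((433.75,280.25),'top',.048),world((284.5,366.25),'side',.048))"
python3 -m creep '0.03 -0.018 0.004 -3 0; 0.045 -0.026 0.005 -5 0; 0.045 -0.026 0.005 -5 0; 0.045 -0.026 0.005 -5 0; 0.045 -0.026 0.005 -5 0; 0.045 -0.026 0.005 -5 0; 0.04 -0.03 0 -5 0; 0.01 -0.05 0 -5 0'
```

```text
[ 0.4424 -0.347   0.048 ] [ 0.4439 -0.3477  0.048 ]
time_s: 1.8
tool_pos: [0.4532, 0.403, 0.2699]
tool_rot: [180.0, 0.1, 128.7]
force: [0.3, -0.3, 0.7]
grip_width: 0.0149
grasp_force: 0.0
```

```bash
python3 -m creep '0.01 -0.05 0 -5 0; 0.01 -0.05 0 -5 0; 0.01 -0.05 0 -5 0; 0.01 -0.05 0 -5 0; 0 -0.05 0 -5 0; 0 -0.05 0 -5 0; 0 -0.05 0 -5 0; 0 -0.05 0 -5 0'; python3 -m creep '0 -0.05 0 -5 0; 0 -0.05 0 -5 0; 0 -0.05 0 -5 0; -0.01 -0.05 0 -5 0; -0.01 -0.05 0 -5 0; -0.01 -0.05 0 -5 0; -0.01 -0.03 0 0 0; -0.005 -0.01 0 0 0'
```

```text
time_s: 2.8
tool_pos: [0.4896, 0.0026, 0.2706]
tool_rot: [179.9, -0.0, 88.8]
force: [1.5, -0.7, -0.0]
grip_width: 0.0001
grasp_force: 0.0
time_s: 3.8
tool_pos: [0.4427, -0.3373, 0.2706]
tool_rot: [180.0, 0.0, 58.8]
force: [0.4, 0.8, -0.4]
grip_width: 0.0006
grasp_force: 0.0
```

```bash
python3 -m creep '0 -0.01 -0.01 0 0; 0 0 -0.03 0 0; 0 0 -0.03 0 0; 0 0 -0.03 0 0; 0 0 -0.03 0 0; 0 0 -0.03 0 0; 0 0 -0.012 0 0; 0 0 0 0 0'
python3 - <<'E'
from h import *
a=[cams.read_camera(c)[:,:,::-1] for c in("top","side")]
cv2.imwrite("pics/saw.png",np.hstack([cv2.resize(a[0][200:340,340:500],(400,350)),cv2.resize(a[1][260:435,200:400],(400,350))]))
E
```

```text
time_s: 4.8
tool_pos: [0.4449, -0.3434, 0.0976]
tool_rot: [-179.9, 0.0, 59.2]
force: [0.2, 0.1, 0.4]
grip_width: 0.0005
grasp_force: 0.0
```

View pics/saw.png

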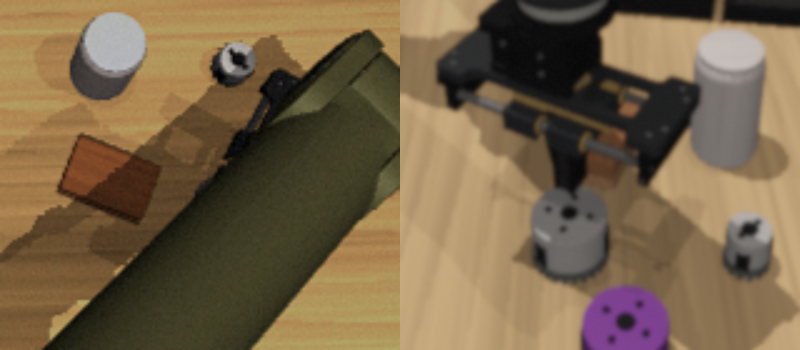

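The side view shows the closed fingertips above the middle of the steel saw (crop (572,195)), with clear space to the can and the block. I'll hold there for over 2 s, then rise.

```bash
for i in 1 2 3; do python3 -m creep '0 0 0 0 0; 0 0 0 0 0; 0 0 0 0 0; 0 0 0 0 0; 0 0 0 0 0; 0 0 0 0 0; 0 0 0 0 0; 0 0 0 0 0'|head -2; done
python3 -m creep '0 0 0.015 0 0; 0 0 0.03 0 0; 0 0 0.03 0 0; 0 0 0.03 0 0; 0 0 0.03 0 0; 0 0 0.03 0 0; 0 0 0.01 0 0; 0 0 0 0 0'
```

```text
time_s: 5.9
tool_pos: [0.4449, -0.3444, 0.0983]
time_s: 6.9
tool_pos: [0.4449, -0.3443, 0.0983]
time_s: 7.9
tool_pos: [0.4449, -0.3443, 0.0983]
time_s: 8.9
tool_pos: [0.445, -0.3445, 0.2738]
tool_rot: [179.9, -0.0, 59.1]
force: [0.2, 0.8, -0.3]
grip_width: 0.0005
grasp_force: 0.0
```

```bash
python3 -m creep '0.01 0.03 0 3 0; 0.01 0.05 0 4 0; 0.01 0.05 0 4 0; 0.01 0.05 0 4 0; 0.0085 0.05 0 4 0; 0 0.05 0 4 0; 0 0.05 0 4 0; 0 0.05 0 3 0'; python3 -m creep '0 0.02 0 0 0; 0 0.01 0 0 0; 0 0 0 0 0; 0 0 0 0 0'
```

```text
time_s: 9.9
tool_pos: [0.4924, 0.0372, 0.2718]
tool_rot: [-179.9, 0.0, 89.2]
force: [0.2, -0.6, -0.1]
grip_width: 0.0004
grasp_force: 0.0
time_s: 10.4
tool_pos: [0.4936, 0.0637, 0.2732]
tool_rot: [180.0, 0.0, 88.9]
force: [-0.6, -0.0, 0.1]
grip_width: 0.0006
grasp_force: 0.0
```

```bash
python3 -m creep '0 0.002 -0.013 0 0; 0 0 -0.03 0 0; 0 0 -0.03 0 0; 0 0 -0.03 0 0; 0 0 -0.03 0 0; 0 0 -0.03 0 0; 0 0 -0.01 0 0; 0 0 0 0 0'; python3 -m creep '0 0 0 0 0; 0 0 0 0 0; 0 0 0 0 0; 0 0 0 0 0; 0 0 0 0 0; 0 0 0 0 0; 0 0 0 0 0; 0 0 0 0 0'
python3 - <<'E'
from h import *
a=[cams.read_camera(c)[:,:,::-1] for c in("top","side")]
cv2.imwrite("pics/pocket.png",np.hstack([cv2.resize(a[0][130:340,150:510],(400,350)),cv2.resize(a[1][150:325,230:430],(400,350))]))
E
```

```text
time_s: 11.4
tool_pos: [0.4931, 0.0672, 0.0998]
tool_rot: [-179.9, 0.0, 89.1]
force: [-0.7, 0.2, -0.1]
grip_width: 0.0002
grasp_force: 0.0
time_s: 12.4
tool_pos: [0.4934, 0.0677, 0.1003]
tool_rot: [180.0, 0.0, 89.1]
force: [-0.7, -0.2, 0.2]
grip_width: 0.0001
grasp_force: 0.0
```

View pics/pocket.png

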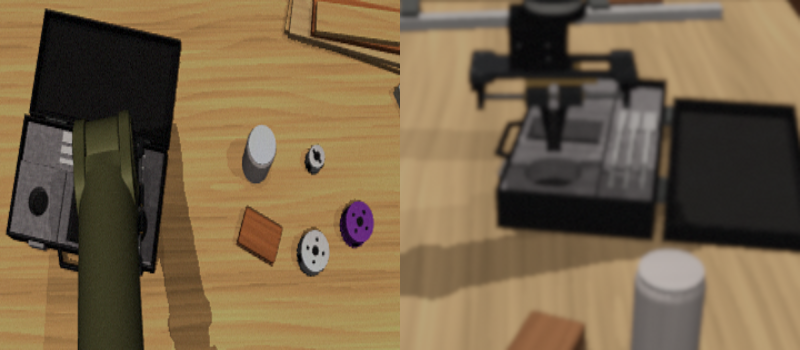

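The fingertips (crop (553,150)) hang straight above the large pocket (crop (553,172)), and nothing has been disturbed. I'll hold another second and sign off.

```bash
python3 -m creep '0 0 0 0 0; 0 0 0 0 0; 0 0 0 0 0; 0 0 0 0 0; 0 0 0 0 0; 0 0 0 0 0; 0 0 0 0 0; 0 0 0 0 0' | head -2; python3 -c "
from cell import ticket
print(ticket.sign_off())"
```

```text
time_s: 13.5
tool_pos: [0.4934, 0.0677, 0.1003]
the job is handed in; nothing more can be done
None
```

I pointed at the large steel hole saw from 5 cm above its top for about 3 s, then travelled high to its pocket and finished pointing there from 5 cm above; I saw no sign of contact, and the job is handed in at 13.5 s.

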